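Set the shaker's speed dial to five and start it

ROBOT

A 6-joint arm with a two-finger parallel gripper is mounted at the origin on the work surface. World frame = base frame: x ahead of the robot, y to its left, z up, the work surface at z = 0. Lengths are in mm, angles in degrees, forces in N, time in s.
With the tool pointing down it reaches from about 350 to 850 mm from the base axis. Payload 8.1 kg.
Tool frame: the origin (TCP) lies between the finger pads; the fingertips stand 22 mm ahead of it and the grasp point (between the pads) lies 3 mm ahead of it; z points along the fingers, y is the line along which they close (so a half turn about z gives the same grasp; the last joint's range is limited). The gripper opens to 85 mm and grips with 20 to 120 N. Pads are 22 mm wide; open, the fingers measure 114 mm over their backs; the gripper's body (76 mm by 85 mm) begins 54 mm behind the grasp point. The pads swing forward as they close: fully open they stand 13 mm farther back than shut.
Start: joints at [-73.705, 7.471, 85.268, -0, 87.261, -4.893], TCP at [216.877, -559.437, 221.192] pointing down, gripper open.
Joint ranges: [-169.43, 169.43], [-51.17, 129.36], [1.28, 143.12], [-76.62, 256.62], [0, 156.53], [-152.29, 152.29]. Speed limits (degrees/s): [136.94, 136.94, 159.86, 180, 180, 180].

INTERFACE

Orientations are given as [roll, pitch, yaw] about the fixed x, y, z axes, in that order (R = Rz(yaw) Ry(pitch) Rx(roll)).
In Python, from bench import r, vision gives the robot as it stands.
- The arm moves only by the tool step_arm, never from a script. Its argument "targets" is a list that holds one entry, the list of rows, each a list of 6 numbers: the shift along the world's x, y, z in mm, then the turn, a rotation vector about the world's x, y, z in rad. In form: [[[x, y, z, rx, ry, rz], ...]]. A call has 1 to 12 rows; each row is the pose to reach, as a shift and turn from the pose commanded when the call began; what a row does not reach only later rows make up. A row lasts 1/12 s, in which the tool goes at most 41.7 mm and 7.16 degrees, less where a joint would pass 70% of its speed; a pose out of reach is approached as far as the arm can. A call with a gripper value outside its range is refused whole. "fingers" is the gripper's target within -1 to 1 (shut at 1, half-way at 0, fully open at -1), set as the call begins (left out, the last holds). The fingers move at their own pace and stop on an object; "newtons" is the grip in N (left out, the last holds). Time passes only in rows, so rows that repeat a pose let the fingers close. It gives the time, the measured TCP pose, the force, the opening and the grip force at its end, in the units of the state.
- r.sense(): the state, without advancing time (a new reading comes with each control period).
- vision.snapshot(name): name is "scene" or "top"; returns a dict with "img" (384x512x3 uint8, blue, green, red), "mtx" (3x3 intrinsics, pixels), "eye" and "attitude" of the camera in the world. Camera axes: x right, y up, looking along -z (the intrinsics and any distortion apply to the point x, -y, -z); pixel columns grow to the right and rows downward; lengths in mm; the calibration is good to about 2 mm. A picture is of the moment at which its call begins. There is no depth.
- r.hand_in(): hands the job in; it is judged then, once.
The state is a dict: "time": time; "joint_pos": joint angles; "qd": joint speeds; "joint_efforts": joint torques, N m; "tool_pos": TCP position; "tcp_rot": TCP orientation; "ft_force": force on the tool from outside, world axes, zero at the start; "wrist_torque": the same for the moment, N m; "finger_gap": finger opening in mm; "grip_force": force on a finger pad.
Only numpy, scipy, OpenCV 4.12 (cv2) and the standard library are available. Lean on these libraries where they do the work, as an engineer would, in place of code of your own. Each camera call takes 0.05 s, during which the arm holds its last target. There are 200 camera calls.

TASK

The dishes are on the orbital shaker: with a fingertip, push the pointer of its speed dial round clockwise, click by click, to position five (the green mark, the fifth click from the red zero mark) and not past it, then press the yellow start button fully down and let it come back up. Touch the dial and button gently from outside, without gripping the pointer, and press start only once the dial sits at five. Leave the dishes on the shaker and all the other things on the bench where they stand.

Things in the scene. Friction and masses are not known exactly. Their poses are not given: they have to be found in the camera images.
- shaker: orbital shaker, fixed, 360 (its x) by 280 mm (its y). Origin: centre of its underside; x points from its front (robot's side) to its back, z up. Its white level front panel, 60 mm above the bench and 140 mm deep, carries dial (left) and start button (right); behind it the body rises to 74 mm and carries an aluminium tray (rim 96 mm up, front face 145 mm behind the front edge)
- dial_axis (a point): point on the dial's upright axis at the panel's surface, axes as the shaker's; in the shaker's frame at x -110, y +55, z 60 mm. Eight flat marks lie round it on a circle of radius 54 mm, 30 degrees apart, clockwise: red (zero), four small black, green (five), two small black
- dial (a joint): dial angle, rad, growing clockwise seen from above; 0 at the red mark, a click every 0.5236 (30 degrees), five is 2.618, end stops just outside zero and seven (3.665). Starts at zero, one or two. A spring detent holds it at each click: 2 to 3 N at 33 mm from the axis carries it over the ridge half-way between clicks, then it snaps ahead to the next click and stays
- pointer: black pointer blade, white stripe on top, turning with the dial. Origin on the axis at the panel's surface, x along the blade to its tip, z up: 12 mm thick, from x -16 to +42 mm, 10 to 36 mm above the panel; below it a grey disc, radius 30 mm, top 11 mm above the panel. At dial angle q its x axis stands 105 degrees minus q anticlockwise (from above) from the shaker's x
- start_top (a point): centre of the top face of the yellow round start button, 32 mm in diameter, on a black collar 48 mm wide and 12 mm high; while up, its top is 22 mm above the panel. It stands 130 mm to the right (shaker's -y) of the dial's axis
- start (a joint): travel of the start button, m: 0 up, 0.006 fully down; spring-loaded, about 4.5 N fully down, comes up when let go
- dish_a: closed clear petri dish with a yellow disc inside, diameter 90 mm, height 18 mm, loose on the shaker's tray; origin at its underside's centre
- dish_b: a second dish like dish_a, beside it on the tray
- bottle_a: white capped bottle, diameter 56 mm, 125 mm tall, loose on the bench left of the shaker; origin at its underside's centre
- bottle_b: another such bottle, left of the shaker
- bottle_c: another such bottle, right of the shaker
- cylinder: measuring cylinder, 138 mm tall, 26 mm across on a foot of 60 mm, loose on the bench right of the shaker; origin at its underside's centre
- marker: marker pen, 115 mm long, 13 mm thick, lying loose on the bench at the front right; origin at its underside
There are look-alikes about, which are no part of the job. What is shaped like the dish_b but brown or pink is not meant. Leave any blue look-alike of the cylinder alone.

How it is judged:
By the outcome, as a careful person would: the job done as asked, in the order asked, and still so for the second after the job is handed in, with the robot touching nothing.
It also fails if it takes over 48 s, if anything falls off the work surface, if the arm or the gripper's body presses on something with over 40 N, if the wrist force passes 120 N, or if a joint passes its speed limit or range.

## Working session

There is one attempt and no reset: what is moved stays moved. The work goes in short steps, Python scripts to look and compute and a tool call to move; the robot and the scene stay as the last step left them, time stands still between calls to the robot, and variables do not carry over. Pictures are saved under pics/ and viewed, at most 10 in all, crops included, and the job is handed in when it is done.

Besides the shell and the picture viewer there is one more tool, called after "Emit:" by a JSON object that holds its "api" and its "payload", one argument or row to a line. step_arm: Moves the arm, as the interface text tells. Its arguments: {"type":"object","properties":{"targets":{"type":"array"},"fingers":{"type":"number"},"newtons":{"type":"number"}},"required":["targets"]}

```bash
mkdir -p pics; cat > h.py <<'E'
import numpy as np, cv2
from bench import r, vision
def ray(s,u,v):
    k=s.get("dist"); p=cv2.undistortPoints(np.array([[[u,v]]],float),np.array(s["mtx"],float),None)[0,0]
    A=np.array(s["attitude"],float)
    if A.shape!=(3,3):
        from scipy.spatial.transform import Rotation as R
        A=R.from_euler("xyz",A,degrees=True).as_matrix()
    return np.array(s["eye"],float),A@np.array([p[0],-p[1],-1])
def onz(s,u,v,z):
    e,d=ray(s,u,v); return e+d*(z-e[2])/d[2]
E
python3 - <<'E'
from h import *
for n in("scene","top"):
    s=vision.snapshot(n); cv2.imwrite(f"pics/{n}0.png",s["img"]); print(n,[k for k in s],s["mtx"],s["eye"],s["attitude"])
    np.save(f"{n}0.npy",s,allow_pickle=True)
t=np.load("top0.npy",allow_pickle=True).item()
hsv=cv2.cvtColor(t["img"],cv2.COLOR_BGR2HSV)
for nm,lo,hi in(("red",(0,130,80),(8,255,255)),("red2",(172,130,80),(179,255,255)),("green",(45,100,50),(85,255,255)),("yellow",(20,130,100),(34,255,255))):
    n,l,st,c=cv2.connectedComponentsWithStats(cv2.inRange(hsv,lo,hi))
    for i in range(1,n):
        if st[i,4]>5: print(nm,st[i],c[i].round(1),onz(t,*c[i],60).round(1))
print(r.sense())
top=np.hstack
E
```

```text
scene ['img', 'mtx', 'eye', 'attitude'] [[396.59705363   0.         255.89542967]
 [  0.         396.59705363 191.32338686]
 [  0.           0.           1.        ]] [1439.57655614   71.35914952  894.05038509] [48.90015767 -0.65542598 95.22568259]
top ['img', 'mtx', 'eye', 'attitude'] [[375.11729011   0.         250.41001957]
 [  0.         375.11729011 192.24539802]
 [  0.           0.           1.        ]] [482.19902019  -2.95931862 963.96685591] [  3.61093203   0.24129759 -89.49904691]
red [173 172   4   5  17] [174.6 174.1] [581.7 185.5  60. ]
green [215 163   4   5  17] [216.6 164.9] [605.  84.  60.]
yellow [358   8  51  23 463] [384.2  22.6] [ 964. -327.   60.]
yellow [242 184  14  14 156] [248.2 190.4] [543.6   6.8  60. ]
{'time': 0.1, 'joint_pos': array([-7.37066545e+01,  7.51096766e+00,  8.53233166e+01, -1.31851056e-03,
        8.72621042e+01, -4.89401193e+00]), 'qd': array([ 0.01255245, -0.03313434, -0.24412372, -0.02800742,  0.03212031,
       -0.06671738]), 'joint_efforts': array([ 9.38984449e-04, -5.70947993e+01, -5.01943767e+01, -2.10568442e-04,
        8.08046112e-03,  2.21807102e-05]), 'tool_pos': array([ 216.7092884 , -558.94306543,  220.24475116]), 'tcp_rot': array([-1.79903851e+02, -6.91107311e-03,  2.11874158e+01]), 'ft_force': array([ 0.34644928, -0.19122185, -0.82592064]), 'wrist_torque': array([ 0.02535655, -0.02110619,  0.03180077]), 'grip_force': 0.0, 'finger_gap': 85.7369862858325}
```

View pics/top0.png

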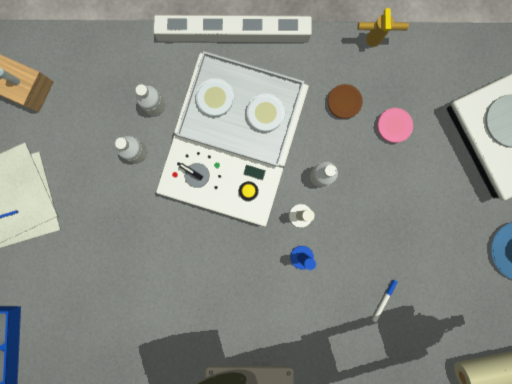

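View pics/scene0.png

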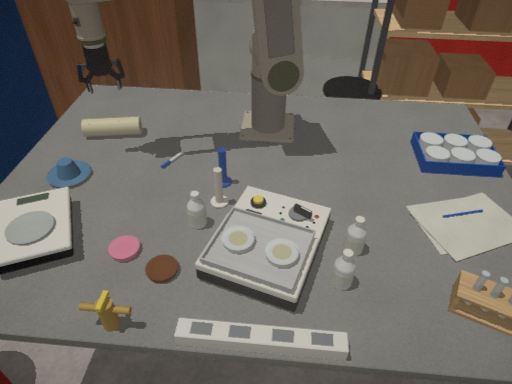

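The top view shows the shaker with its dial at about (197,176). The red mark is at (175,174), the green mark at (217,165), the button at (248,190), and the pointer tip near (179,164), which suggests click 1. The scene view agrees: there is one shaker, and the blue cylinder and the brown and pink dishes are only look-alikes standing to one side. I'll check the pointer angle next.

```bash
cat >> h.py <<'E'
AX=np.array([579.7,131.6]); YAW=-17.07
def pointer(s):
    "world angle of the pointer from its white stripe at z=96"
    hit=[]
    g=cv2.cvtColor(s["img"],cv2.COLOR_BGR2GRAY)
    m=np.zeros_like(g)
    e=np.array(s["eye"])
    for v in range(145,200):
        for u in range(165,230):
            p=onz(s,u,v,96)[:2]-AX
            if np.hypot(*p)<46: hit.append((p[0],p[1],g[v,u]))
    return np.array(hit)
E
python3 - <<'E'
from h import *
t=np.load("top0.npy",allow_pickle=True).item()
h=pointer(t); b=h[h[:,2]<60]; c=b[:,:2].mean(0); w=np.linalg.svd(b[:,:2]-c)[2][0]
print(len(b),c,"dir",np.degrees(np.arctan2(w[1],w[0])),"mean dir",np.degrees(np.arctan2(c[1],c[0])),"clicks at",[round(105+YAW-30*k,1) for k in range(8)])
cv2.imwrite("pics/dial.png",cv2.resize(t["img"][140:215,150:270],None,fx=6,fy=6,interpolation=cv2.INTER_CUBIC))
E
```

```text
55 [-2.49560129 -1.55304757] dir -119.32585472355044 mean dir -148.10541842187592 clicks at [87.9, 57.9, 27.9, -2.1, -32.1, -62.1, -92.1, -122.1]
```

View pics/dial.png

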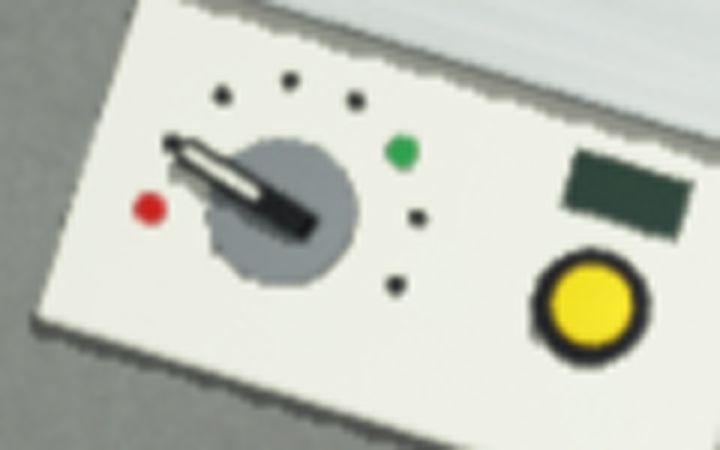

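The dial is at click 1: the pointer stands at about 60° in the world, and click 1 is at 57.9°. There is only one dial and one button. I'll move above the anticlockwise side of the pointer with the fingers shut.

Emit:
{"api": "step_arm", "payload": {
  "targets": [
    [[16,33,0,0,0,0.1],[32,66,0,0,0,0.2],[48,99,0,0,0,0.3],[64,132,0,0,0,0.4],[80,165,0,0,0,0.5],[96,198,0,0,0,0.6],[112,231,0,0,0,0.7],[128,264,0,0,0,0.8],[144,297,0,0,0,0.9],[160,330,0,0,0,1.0],[176,363,0,0,0,1.1],[178,367,0,0,0,1.106]]
  ],
  "fingers": 1,
  "newtons": 20
}}

```text
time: 1.1
tool_pos: [396.5, -187.7, 221.0]
tcp_rot: [180.0, -0.1, 85.1]
ft_force: [0.1, 0.7, -0.3]
finger_gap: -0.3
grip_force: 0.0
```

Emit:
{"api": "step_arm", "payload": {
  "targets": [
    [[16,33,0,0,0,0.1],[32,66,0,0,0,0.2],[48,99,0,0,0,0.3],[64,132,0,0,0,0.4],[80,165,0,0,0,0.5],[96,198,0,0,0,0.6],[112,231,0,0,0,0.7],[128,264,0,0,0,0.8],[144,297,0,0,0,0.9],[160,330,0,0,0,1.0],[177,368,0,0,0,1.106],[177,368,0,0,0,1.106]]
  ]
}}

```text
time: 2.1
tool_pos: [572.7, 181.0, 218.9]
tcp_rot: [180.0, -0.2, 148.5]
ft_force: [0.2, -0.6, -0.8]
finger_gap: 0.2
grip_force: 0.0
```

```bash
python3 - <<'E'
from h import *
s=r.sense(); print({k:np.round(s[k],2) for k in("time","tool_pos","tcp_rot","ft_force","finger_gap","joint_pos")})
E
```

```text
{'time': np.float64(2.1), 'tool_pos': array([572.72, 181.  , 218.92]), 'tcp_rot': array([ 1.7998e+02, -1.7000e-01,  1.4848e+02]), 'ft_force': array([ 0.2 , -0.57, -0.79]), 'finger_gap': np.float64(0.16), 'joint_pos': array([ 12.56,   7.72,  85.23,   0.13,  87.15, -45.93])}
```

Emit:
{"api": "step_arm", "payload": {
  "targets": [
    [[0,0,0,0,0,0],[0,0,-15,0,0,0],[0,0,-30,0,0,0],[0,0,-45,0,0,0],[0,0,-60,0,0,0],[0,0,-75,0,0,0],[0,0,-90,0,0,0],[0,0,-98,0,0,0],[0,0,-104,0,0,0],[0,0,-110,0,0,0],[0,0,-113,0,0,0],[0,0,-113,0,0,0]]
  ]
}}

```text
time: 3.1
tool_pos: [571.7, 175.3, 107.9]
tcp_rot: [-180.0, -0.0, 147.9]
ft_force: [-0.4, 0.5, 0.3]
finger_gap: 0.1
grip_force: 0.0
```

```bash
python3 - <<'E'
from h import *
s=vision.snapshot("scene"); cv2.imwrite("pics/s1.png",cv2.resize(s["img"][140:260,190:350],None,fx=5,fy=5,interpolation=cv2.INTER_CUBIC))
s=r.sense(); print({k:np.round(s[k],2) for k in("time","tool_pos","tcp_rot","ft_force")})
# commanded shifts from C0 for finger centre: r=33, face offset d=17 (contact) at pointer angle phi
C=np.array([571.9,175.6])
for q in range(28,147,4):
    f=np.radians(105-q+YAW); u=np.array([np.cos(f),np.sin(f)]); n=np.array([-u[1],u[0]])
    p=AX+33*u+17*n-C; print(q,p.round(1),round(np.radians(30-q),3))
E
```

```text
{'time': np.float64(3.15), 'tool_pos': array([572.02, 175.47, 108.49]), 'tcp_rot': array([1.7999e+02, 1.0000e-02, 1.4791e+02]), 'ft_force': array([0.19, 0.12, 0.33])}
28 [ 9.6 -6.9] 0.035
32 [12.2 -7.1] -0.035
36 [14.8 -7.5] -0.105
40 [17.3 -8.1] -0.175
44 [19.8 -8.9] -0.244
48 [22.2 -9.8] -0.314
52 [ 24.5 -10.9] -0.384
56 [ 26.8 -12.1] -0.454
60 [ 29.  -13.5] -0.524
64 [ 31.1 -15.1] -0.593
68 [ 33.  -16.8] -0.663
72 [ 34.9 -18.6] -0.733
76 [ 36.6 -20.5] -0.803
80 [ 38.1 -22.6] -0.873
84 [ 39.6 -24.8] -0.942
88 [ 40.8 -27. ] -1.012
92 [ 41.9 -29.4] -1.082
96 [ 42.9 -31.8] -1.152
100 [ 43.6 -34.3] -1.222
104 [ 44.2 -36.8] -1.292
108 [ 44.6 -39.4] -1.361
112 [ 44.9 -41.9] -1.431
116 [ 44.9 -44.5] -1.501
120 [ 44.8 -47.1] -1.571
124 [ 44.5 -49.7] -1.641
128 [ 44.  -52.2] -1.71
132 [ 43.3 -54.7] -1.78
136 [ 42.5 -57.2] -1.85
140 [ 41.5 -59.6] -1.92
144 [ 40.3 -61.9] -1.99
```

View pics/s1.png

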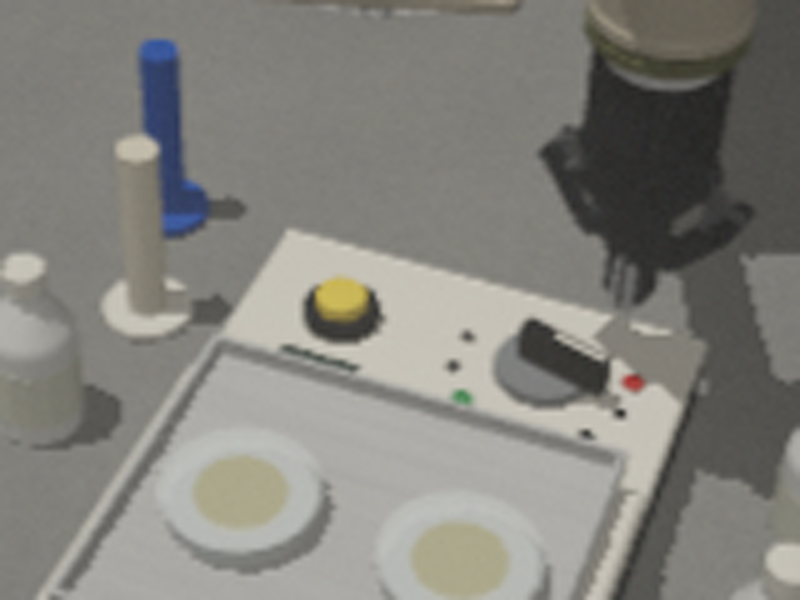

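The fingertips show at crop (630,300), which is (316,200) in the image, clear of the pointer on its red-mark side. I'll check the tip height before pushing.

```bash
python3 - <<'E'
from h import *
s=np.load("scene0.npy",allow_pickle=True).item()
for v in(198,200,202): 
    print(v,[onz(s,315.5,v,z).round(0) for z in(70,80,86,92)])
E
```

```text
198 [array([510., 182.,  70.]), array([521., 181.,  80.]), array([528., 180.,  86.]), array([535., 179.,  92.])]
200 [array([519., 182.,  70.]), array([531., 180.,  80.]), array([537., 180.,  86.]), array([544., 179.,  92.])]
202 [array([529., 182.,  70.]), array([540., 180.,  80.]), array([546., 179.,  86.]), array([553., 179.,  92.])]
```

Emit:
{"api": "step_arm", "payload": {
  "targets": [
    [[0,0,-5,0,0,0],[0,0,-9,0,0,0],[3,-2,-9,0,0,0],[6,-4,-9,0,0,0],[8.5,-5.5,-9,0,0,0],[11,-7,-9,0,0,0],[12.2,-7.1,-9,0,0,-0.035],[13.5,-7.3,-9,0,0,-0.07],[14.8,-7.5,-9,0,0,-0.105],[16,-7.8,-9,0,0,-0.14],[17.3,-8.1,-9,0,0,-0.175],[17.3,-8.1,-9,0,0,-0.175]]
  ]
}}

```text
time: 4.15
tool_pos: [589.8, 167.3, 99.4]
tcp_rot: [180.0, 0.0, 137.8]
ft_force: [-0.1, -0.4, 0.4]
finger_gap: -0.2
grip_force: 0.0
```

```bash
python3 - <<'E'
from h import *
a=vision.snapshot("scene")["img"][140:260,230:350]; b=vision.snapshot("top")["img"][125:225,145:245]
f=lambda x:cv2.resize(x,(400,400),interpolation=cv2.INTER_CUBIC)
cv2.imwrite("pics/p2.png",np.hstack([f(a),f(b)]))
s=r.sense(); print({k:np.round(s[k],2) for k in("time","tool_pos","tcp_rot","ft_force")})
E
```

```text
{'time': np.float64(4.25), 'tool_pos': array([589.45, 167.37,  99.33]), 'tcp_rot': array([1.7999e+02, 1.0000e-02, 1.3796e+02]), 'ft_force': array([-0.67, -0.42,  0.73])}
```

View pics/p2.png

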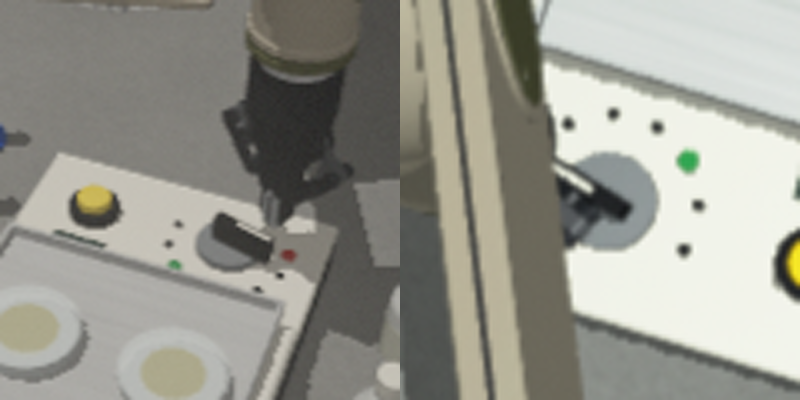

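The tip is just behind the pointer, at about (270,225) in the left crop. The pointer is still at click 1 and contact is about to happen, so I'll go on in small steps and watch the force.

Emit:
{"api": "step_arm", "payload": {
  "targets": [
    [[1.3,-0.4,0,0,0,-0.035],[2.5,-0.8,0,0,0,-0.07],[3.7,-1.2,0,0,0,-0.105],[4.9,-1.7,0,0,0,-0.14],[4.9,-1.7,0,0,0,-0.14]]
  ]
}}

```text
time: 4.67
tool_pos: [594.3, 165.6, 99.3]
tcp_rot: [180.0, 0.0, 129.8]
ft_force: [-0.0, -0.1, 0.0]
finger_gap: -0.1
grip_force: 0.0
```

Emit:
{"api": "step_arm", "payload": {
  "targets": [
    [[1.2,-0.5,0,0,0,-0.035],[2.3,-1.1,0,0,0,-0.07],[2.3,-1.1,0,0,0,-0.07]]
  ]
}}

```text
time: 4.92
tool_pos: [596.5, 164.6, 99.2]
tcp_rot: [180.0, 0.0, 125.9]
ft_force: [0.1, -0.2, -0.1]
finger_gap: -0.0
grip_force: 0.0
```

```bash
cat >> h.py <<'E'
def look(name):
    a=vision.snapshot("scene")["img"][140:260,230:350]; b=vision.snapshot("top")["img"][125:225,145:245]
    f=lambda x:cv2.resize(x,(400,400),interpolation=cv2.INTER_CUBIC)
    cv2.imwrite(f"pics/{name}.png",np.hstack([f(a),f(b)]))
    s=r.sense(); print({k:np.round(s[k],2) for k in("time","tool_pos","tcp_rot","ft_force")})
    # blade direction from the black pixels right of the arm in the top view
E
python3 -c "
from h import *
look('p3')"
```

```text
{'time': np.float64(5.02), 'tool_pos': array([596.33, 164.67,  99.19]), 'tcp_rot': array([-180.,   -0.,  126.]), 'ft_force': array([-0.18,  0.57, -0.67])}
```

View pics/p3.png

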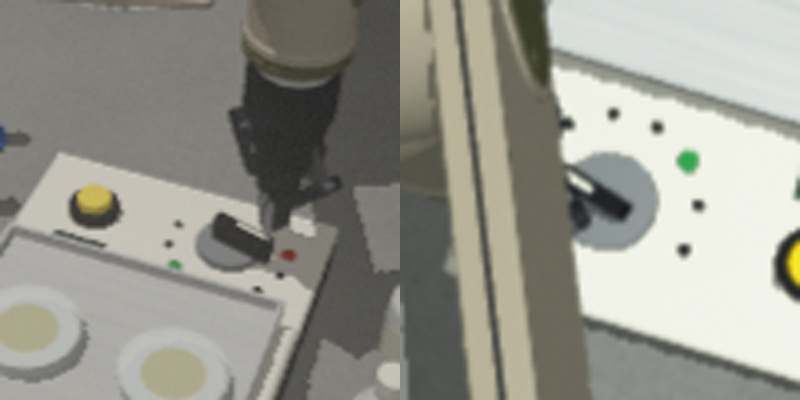

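No force and no motion yet, though by the numbers the tip should already touch. I'll cross-check the dial position with the scene camera.

```bash
python3 - <<'E'
from h import *
s=np.load("scene0.npy",allow_pickle=True).item(); t=np.load("top0.npy",allow_pickle=True).item()
hsv=cv2.cvtColor(s["img"],cv2.COLOR_BGR2HSV)[185:240,240:330]
for nm,lo,hi,z in(("red",(0,130,60),(10,255,255),60),("green",(45,80,40),(85,255,255),60),("yellow",(20,130,100),(34,255,255),82)):
    n,l,st,c=cv2.connectedComponentsWithStats(cv2.inRange(hsv,lo,hi))
    for i in range(1,n):
        if st[i,4]>3: u,v=c[i]+[240,185]; print(nm,st[i,4],u.round(1),v.round(1),onz(s,u,v,z).round(1))
print("top yellow",onz(t,248.2,190.4,82))
def proj(s,P):
    from scipy.spatial.transform import Rotation as R
    A=R.from_euler("xyz",s["attitude"],degrees=True).as_matrix(); q=A.T@(np.array(P)-s["eye"]); K=s["mtx"]
    return (K[0][0]*q[0]/-q[2]+K[0][2],K[1][1]*-q[1]/-q[2]+K[1][2])
for P in([596.3,164.7,99],[596.3,164.7,77],[596.3,164.7,120]):
    a=proj(s,P);b=proj(t,P);print(P,"scene",np.round(a,1),"crop",((a[0]-230)/.3,(a[1]-140)/.3),"top",np.round(b,1),"crop",(400+(b[0]-145)*4,(b[1]-125)*4))
E
```

```text
red 7 316.3 216.0 [579.6 183.8  60. ]
green 4 282.0 218.8 [601.7  82.1  60. ]
yellow 60 257.6 199.3 [548.1   4.3  82. ]
top yellow [542.13582479   6.4877708   82.        ]
[596.3, 164.7, 99] scene [311.3 210. ] crop (np.float64(270.94783959094383), np.float64(233.24300590717382)) top [180.2 166.1] crop (np.float64(540.8924965701483), np.float64(164.24588796078103))
[596.3, 164.7, 77] scene [310.5 215.4] crop (np.float64(268.36991859966815), np.float64(251.28622788347334)) top [182.  167.3] crop (np.float64(547.9494985724887), np.float64(169.14815725388348))
[596.3, 164.7, 120] scene [312.  204.7] crop (np.float64(273.46978201053486), np.float64(215.59158561845265)) top [178.5 164.8] crop (np.float64(533.816278012911), np.float64(159.33026955328728))
```

Both cameras agree on the dial to within 3 mm, so the tip may be passing above the blade. I'll back off beside the dial and feel for the panel to find the true tip height.

Emit:
{"api": "step_arm", "payload": {
  "targets": [
    [[-6,3,0,0,0,0.1],[-12,6,0,0,0,0.2],[-18,9,0,0,0,0.3],[-24,11,0,0,0,0.385],[-26,12,0,0,0,0.385],[-26,12,-3,0,0,0.385],[-26,12,-5,0,0,0.385],[-26,12,-7,0,0,0.385],[-26,12,-8,0,0,0.385],[-26,12,-9,0,0,0.385],[-26,12,-10,0,0,0.385],[-26,12,-10,0,0,0.385]]
  ]
}}

```text
time: 6.02
tool_pos: [570.3, 176.5, 88.9]
tcp_rot: [-180.0, -0.0, 147.9]
ft_force: [-0.4, 0.5, 0.0]
finger_gap: 0.1
grip_force: 0.0
```

```bash
python3 - <<'E'
from h import *
a=vision.snapshot("scene")["img"]; b=vision.snapshot("top")["img"]
f=lambda x:cv2.resize(x,(400,400),interpolation=cv2.INTER_CUBIC)
cv2.imwrite("pics/p4.png",np.hstack([f(a[180:230,285:335]),f(b[125:225,145:245])]))
s=r.sense(); print({k:np.round(s[k],2) for k in("time","tool_pos","tcp_rot","ft_force")})
E
```

```text
{'time': np.float64(6.12), 'tool_pos': array([570.4 , 176.62,  89.15]), 'tcp_rot': array([-180.  ,   -0.  ,  147.91]), 'ft_force': array([ 0.28, -0.5 ,  0.01])}
```

View pics/p4.png

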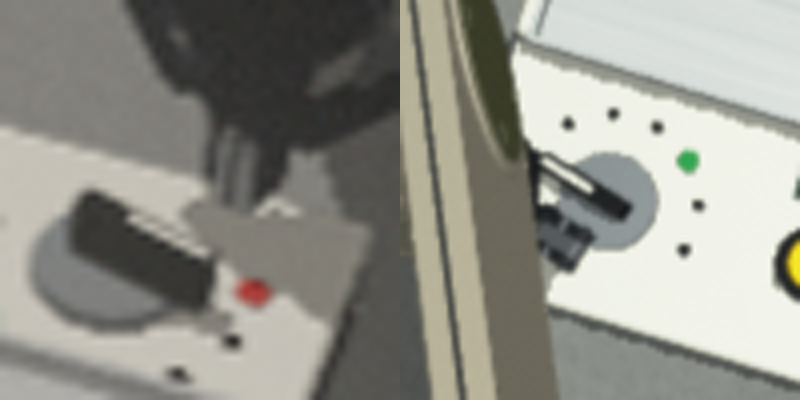

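The pointer is still at click 1. The fingertip, at about (240,205) in the left crop, merges with the shadow, so I'll feel for the panel.

Emit:
{"api": "step_arm", "payload": {
  "targets": [
    [[0,0,-1,0,0,0],[0,0,-2,0,0,0],[0,0,-3,0,0,0],[0,0,-4,0,0,0],[0,0,-4,0,0,0]]
  ]
}}

```text
time: 6.53
tool_pos: [570.2, 176.6, 84.8]
tcp_rot: [-180.0, -0.0, 147.9]
ft_force: [-0.2, -1.3, -0.2]
finger_gap: 0.1
grip_force: 0.0
```

Emit:
{"api": "step_arm", "payload": {
  "targets": [
    [[0,0,-1,0,0,0],[0,0,-2,0,0,0],[0,0,-2,0,0,0]]
  ]
}}

```text
time: 6.78
tool_pos: [570.2, 176.6, 82.9]
tcp_rot: [-180.0, -0.0, 147.9]
ft_force: [0.4, -0.3, 0.4]
finger_gap: 0.1
grip_force: 0.0
```

Emit:
{"api": "step_arm", "payload": {
  "targets": [
    [[0,0,-1,0,0,0],[0,0,-2,0,0,0],[0,0,-2,0,0,0]]
  ]
}}

```text
time: 7.03
tool_pos: [570.2, 176.6, 80.9]
tcp_rot: [-180.0, -0.0, 147.9]
ft_force: [-0.1, -0.0, -0.5]
finger_gap: 0.1
grip_force: 0.0
```

Emit:
{"api": "step_arm", "payload": {
  "targets": [
    [[0,0,-1,0,0,0],[0,0,-1,0,0,0]]
  ]
}}

```text
time: 7.2
tool_pos: [570.3, 176.6, 80.0]
tcp_rot: [-180.0, -0.0, 147.9]
ft_force: [-0.2, 0.2, 0.2]
finger_gap: -0.5
grip_force: 0.0
```

Emit:
{"api": "step_arm", "payload": {
  "targets": [
    [[0,0,-1,0,0,0],[0,0,-1,0,0,0]]
  ]
}}

```text
time: 7.37
tool_pos: [570.3, 176.7, 79.0]
tcp_rot: [-180.0, -0.0, 147.9]
ft_force: [0.2, -0.4, 0.1]
finger_gap: 0.0
grip_force: 0.0
```

Emit:
{"api": "step_arm", "payload": {
  "targets": [
    [[0,0,-1,0,0,0],[0,0,-2,0,0,0],[0,0,-2,0,0,0]]
  ]
}}

```text
time: 7.62
tool_pos: [570.2, 176.6, 76.9]
tcp_rot: [-180.0, -0.0, 147.9]
ft_force: [-0.1, 0.4, -1.0]
finger_gap: 0.2
grip_force: 0.0
```

Emit:
{"api": "step_arm", "payload": {
  "targets": [
    [[0,0,-1,0,0,0],[0,0,-2,0,0,0],[0,0,-2,0,0,0]]
  ]
}}

```text
time: 7.87
tool_pos: [570.2, 176.6, 74.9]
tcp_rot: [-180.0, -0.0, 147.9]
ft_force: [-0.2, -0.3, -0.3]
finger_gap: 0.0
grip_force: 0.0
```

```bash
python3 - <<'E'
from h import *
a=vision.snapshot("scene")["img"]; b=vision.snapshot("top")["img"]
f=lambda x:cv2.resize(x,(400,400),interpolation=cv2.INTER_CUBIC)
cv2.imwrite("pics/p5.png",np.hstack([f(a[190:230,295:335]),f(b[145:205,160:220])]))
s=r.sense(); print({k:np.round(s[k],2) for k in("time","tool_pos","tcp_rot","ft_force")})
E
```

```text
{'time': np.float64(7.97), 'tool_pos': array([570.31, 176.66,  75.09]), 'tcp_rot': array([-1.7999e+02, -1.0000e-02,  1.4793e+02]), 'ft_force': array([ 0.27,  0.49, -0.25])}
```

View pics/p5.png

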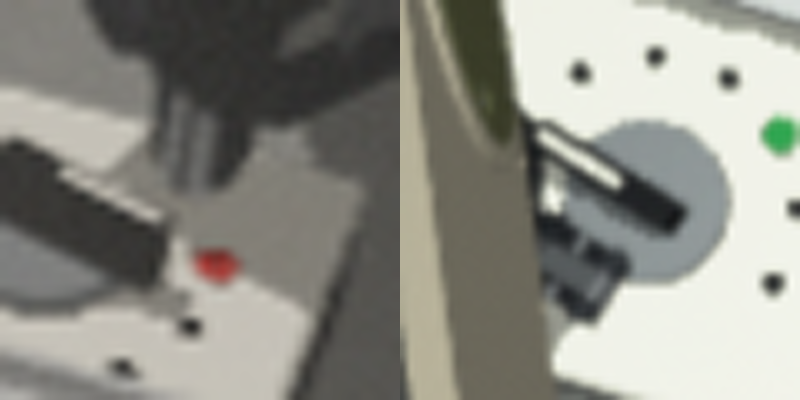

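The tip's lower edge is at (200,190) in the left crop, or (315,209) in the image. That puts it at about z 80 with the TCP at 75, much higher than the nominal 22 mm ahead would give. This explains why it passed over the blade. I'll go a little lower and push again.

Emit:
{"api": "step_arm", "payload": {
  "targets": [
    [[0,0,-2,0,0,0],[0,0,-4,0,0,0],[3,-2,-4,0,0,0],[6,-4,-4,0,0,0],[8,-5.3,-4,0,0,0],[10,-6.5,-4,0,0,0],[11,-7.2,-4,0,0,0],[11,-7.2,-4,0,0,0]]
  ]
}}

```text
time: 8.63
tool_pos: [581.8, 169.2, 71.3]
tcp_rot: [180.0, 0.0, 147.9]
ft_force: [1.1, 0.1, -0.2]
finger_gap: -0.1
grip_force: 0.0
```

Emit:
{"api": "step_arm", "payload": {
  "targets": [
    [[1,-0.7,0,0,0,0],[1.8,-1.2,0,0,0,0],[2.6,-1.6,0,0,0,0],[2.6,-1.6,0,0,0,0]]
  ]
}}

```text
time: 8.97
tool_pos: [583.7, 168.1, 71.1]
tcp_rot: [-180.0, -0.0, 147.9]
ft_force: [-3.2, 0.6, 1.2]
finger_gap: 0.1
grip_force: 1.3
```

Emit:
{"api": "step_arm", "payload": {
  "targets": [
    [[1.2,-0.3,0,0,0,-0.035],[2.5,-0.6,0,0,0,-0.07],[2.5,-0.6,0,0,0,-0.07]]
  ]
}}

```text
time: 9.22
tool_pos: [586.4, 167.6, 71.2]
tcp_rot: [180.0, -0.0, 143.8]
ft_force: [-1.3, 2.5, 0.9]
finger_gap: 0.3
grip_force: 1.1
```

Contact, at about 3 N. I'll follow the arc.

Emit:
{"api": "step_arm", "payload": {
  "targets": [
    [[1.3,0,0,0,0,-0.05],[2.7,-0.1,0,0,0,-0.105],[4,-0.4,0,0,0,-0.14],[5.2,-0.8,0,0,0,-0.175],[5.2,-0.8,0,0,0,-0.175]]
  ]
}}

```text
time: 9.63
tool_pos: [591.9, 166.3, 71.2]
tcp_rot: [180.0, 0.0, 133.9]
ft_force: [0.1, -0.3, 0.5]
finger_gap: -0.1
grip_force: 0.0
```

Emit:
{"api": "step_arm", "payload": {
  "targets": [
    [[1.2,-0.5,0,0,0,-0.035],[2.4,-0.9,0,0,0,-0.07],[2.4,-0.9,0,0,0,-0.07]]
  ]
}}

```text
time: 9.88
tool_pos: [594.3, 165.3, 71.2]
tcp_rot: [180.0, 0.0, 129.9]
ft_force: [-0.9, 0.7, 0.4]
finger_gap: -0.0
grip_force: 0.0
```

Emit:
{"api": "step_arm", "payload": {
  "targets": [
    [[1.2,-0.5,0,0,0,-0.035],[2.3,-1.1,0,0,0,-0.07],[2.3,-1.1,0,0,0,-0.07]]
  ]
}}

```text
time: 10.13
tool_pos: [596.5, 164.3, 71.2]
tcp_rot: [180.0, 0.0, 125.9]
ft_force: [0.1, -0.2, 0.2]
finger_gap: 0.1
grip_force: 0.0
```

```bash
cat >> h.py <<'E'
def blade(s):
    "dark blade/stripe seen around the axis in the top view: world direction of the tail (opposite of the tip), from dark pixels on the axis side"
    g=cv2.cvtColor(s["img"],cv2.COLOR_BGR2GRAY); o=[]
    for v in range(145,200):
        for u in range(165,230):
            p=onz(s,u,v,92)[:2]-AX
            if np.hypot(*p)<24: o.append((*p,g[v,u]))
    o=np.array(o); return o
E
python3 - <<'E'
from h import *
def dirn(s):
    o=blade(s); d=o[o[:,2]<75][:,:2]; c=d.mean(0); w=np.linalg.svd(d-c)[2][0]; return len(d),c.round(1),np.degrees(np.arctan2(w[1],w[0])).round(1)
print(dirn(np.load("top0.npy",allow_pickle=True).item()))
s=vision.snapshot("top"); cv2.imwrite("pics/t6.png",cv2.resize(s["img"][140:215,150:270],None,fx=6,fy=6,interpolation=cv2.INTER_CUBIC)); print(dirn(s))
E
```

```text
(66, array([-3.1, -1.9]), np.float64(-112.2))
(105, array([-4. ,  1.3]), np.float64(-170.3))
```

View pics/t6.png

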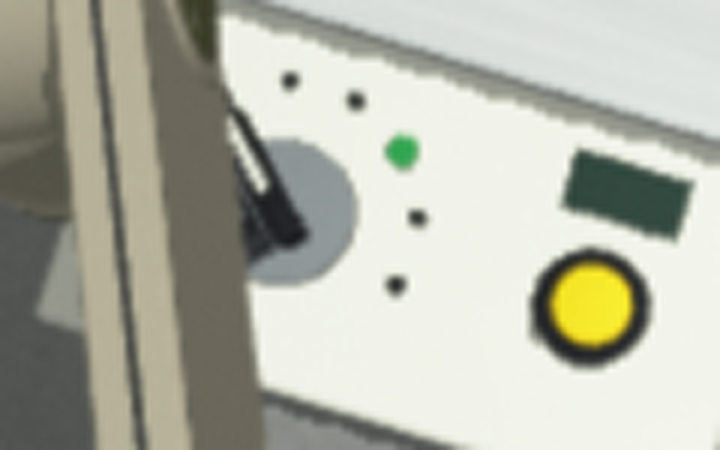

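The pointer has snapped to click 2: its tip is by (228,105), with two black marks left before green. Now 2→3.

Emit:
{"api": "step_arm", "payload": {
  "targets": [
    [[1.2,-0.6,0,0,0,-0.035],[2.3,-1.2,0,0,0,-0.07],[3.4,-1.9,0,0,0,-0.105],[4.5,-2.6,0,0,0,-0.14],[5.6,-3.4,0,0,0,-0.175],[6.6,-4.2,0,0,0,-0.21],[6.6,-4.2,0,0,0,-0.21]]
  ]
}}

```text
time: 10.77
tool_pos: [602.9, 160.5, 71.2]
tcp_rot: [-180.0, -0.0, 113.9]
ft_force: [0.0, 1.3, 0.4]
finger_gap: 0.5
grip_force: 0.7
```

Emit:
{"api": "step_arm", "payload": {
  "targets": [
    [[1,-0.8,0,0,0,-0.035],[1.9,-1.7,0,0,0,-0.07],[2.9,-2.6,0,0,0,-0.105],[3.8,-3.5,0,0,0,-0.14],[3.8,-3.5,0,0,0,-0.14]]
  ]
}}

```text
time: 11.18
tool_pos: [606.9, 156.7, 71.2]
tcp_rot: [180.0, 0.0, 105.9]
ft_force: [-0.0, 0.3, 1.3]
finger_gap: -0.3
grip_force: 0.2
```

Emit:
{"api": "step_arm", "payload": {
  "targets": [
    [[0.9,-0.9,0,0,0,-0.035],[1.7,-1.9,0,0,0,-0.07],[1.7,-1.9,0,0,0,-0.07]]
  ]
}}

```text
time: 11.43
tool_pos: [608.5, 154.7, 71.2]
tcp_rot: [180.0, 0.0, 101.9]
ft_force: [-0.7, 0.6, -0.5]
finger_gap: 0.4
grip_force: 0.0
```

```bash
cat >> h.py <<'E'
def stripe(s):
    "pointer direction: mean of white stripe pixels over the disc (grey ring), z=96"
    g=s["img"].min(2); o=[]
    for v in range(140,200):
        for u in range(165,235):
            p=onz(s,u,v,96)[:2]-AX
            if 5<np.hypot(*p)<27 and np.hypot(*(onz(s,u,v,71)[:2]-AX))<28 and g[v,u]>175: o.append(p)
    c=np.array(o).mean(0); a=np.degrees(np.arctan2(c[1],c[0])); return len(o),a.round(1),"q/30=",((105+YAW-a)/30).round(2)
E
python3 - <<'E'
from h import *
print(stripe(np.load("top0.npy",allow_pickle=True).item())); s=vision.snapshot("top"); np.save("t3.npy",s,allow_pickle=True); print(stripe(s))
E
```

```text
(9, np.float64(58.2), 'q/30=', np.float64(0.99))h.py:45: RuntimeWarning: Mean of empty slice.
  c=np.array(o).mean(0); a=np.degrees(np.arctan2(c[1],c[0])); return len(o),a.round(1),"q/30=",((105+YAW-a)/30).round(2)
  ret = ret.dtype.type(ret / rcount)
Traceback (most recent call last):
  File "h.py", line 45, in stripe
    c=np.array(o).mean(0); a=np.degrees(np.arctan2(c[1],c[0])); return len(o),a.round(1),"q/30=",((105+YAW-a)/30).round(2)
                                                   ~^^^
IndexError: invalid index to scalar variable.
```

```bash
cat > ang.py <<'E'
from h import *
from scipy.spatial.transform import Rotation as R
def px(s,P):
    A=R.from_euler("xyz",s["attitude"],degrees=True).as_matrix(); q=(np.array(P)-s["eye"])@A; K=np.array(s["mtx"])
    return np.stack([K[0,0]*q[:,0]/-q[:,2]+K[0,2],K[1,1]*-q[:,1]/-q[:,2]+K[1,2]],1).astype(np.float32)
def prof(s):
    g=cv2.cvtColor(s["img"],cv2.COLOR_BGR2GRAY); out={}
    for k in np.arange(0,7.1,.5):
        f=np.radians(105+YAW-30*k); rr=np.array([-13,-8,-3,2,8,14,20,26,32,38.])
        m=px(s,np.c_[AX[0]+rr*np.cos(f),AX[1]+rr*np.sin(f),0*rr+96]); out[k]=cv2.remap(g,m[:,0].reshape(1,-1),m[:,1].reshape(1,-1),cv2.INTER_LINEAR)[0].tolist()
    return out
if __name__=="__main__":
    import sys
    for n in("scene","top"):
        s=vision.snapshot(n); print(n)
        for k,v in prof(s).items(): print(k,v)
E
python3 ang.py
```

```text
scene
0.0 [139, 55, 59, 99, 148, 84, 53, 56, 60, 76]
0.5 [158, 56, 58, 97, 132, 88, 54, 52, 58, 58]
1.0 [135, 57, 59, 93, 118, 102, 59, 55, 53, 55]
1.5 [85, 57, 61, 88, 110, 121, 90, 75, 56, 54]
2.0 [72, 55, 67, 83, 105, 104, 103, 99, 94, 73]
2.5 [58, 65, 75, 79, 134, 136, 140, 123, 140, 96]
3.0 [156, 99, 83, 79, 153, 139, 118, 82, 63, 54]
3.5 [187, 147, 92, 78, 143, 74, 55, 65, 100, 126]
4.0 [185, 178, 108, 76, 82, 55, 85, 127, 127, 127]
4.5 [141, 188, 121, 74, 57, 73, 113, 126, 127, 127]
5.0 [95, 176, 128, 69, 56, 94, 126, 128, 146, 184]
5.5 [92, 162, 130, 63, 55, 123, 143, 173, 193, 194]
6.0 [97, 148, 124, 60, 55, 157, 183, 193, 193, 194]
6.5 [103, 132, 117, 61, 56, 173, 193, 193, 193, 193]
7.0 [109, 118, 106, 62, 57, 153, 194, 193, 193, 193]
top
0.0 [145, 56, 89, 102, 103, 102, 105, 172, 176, 148]
0.5 [136, 47, 93, 102, 103, 102, 103, 160, 176, 176]
1.0 [97, 45, 96, 102, 103, 103, 102, 108, 173, 176]
1.5 [42, 57, 97, 102, 103, 102, 103, 103, 104, 130]
2.0 [52, 91, 100, 102, 102, 102, 103, 103, 102, 102]
2.5 [98, 101, 101, 101, 102, 103, 103, 103, 103, 103]
3.0 [103, 102, 102, 101, 98, 96, 80, 75, 115, 200]
3.5 [103, 103, 102, 100, 76, 55, 104, 178, 239, 239]
4.0 [102, 103, 102, 100, 57, 122, 146, 156, 239, 239]
4.5 [103, 102, 102, 96, 47, 143, 148, 150, 235, 240]
5.0 [102, 102, 102, 94, 62, 147, 148, 148, 212, 240]
5.5 [102, 103, 102, 94, 65, 148, 149, 149, 170, 240]
6.0 [102, 103, 102, 95, 56, 146, 149, 150, 162, 240]
6.5 [102, 103, 102, 97, 47, 145, 148, 151, 149, 239]
7.0 [103, 103, 102, 99, 45, 116, 149, 149, 146, 238]
```

The edge points suggest the blade is right at the ridge between 2 and 3. I'll nudge it on a little.

Emit:
{"api": "step_arm", "payload": {
  "targets": [
    [[0.8,-1,0,0,0,-0.035],[1.5,-2.1,0,0,0,-0.07],[1.5,-2.1,0,0,0,-0.07]]
  ]
}}

```text
time: 11.83
tool_pos: [610.0, 152.6, 71.2]
tcp_rot: [180.0, 0.0, 97.8]
ft_force: [0.2, 0.4, -0.3]
finger_gap: 0.0
grip_force: 0.0
```

```bash
cat >> ang.py <<'E'
E
cat > edge.py <<'E'
from h import *
def run():
    s=vision.snapshot("top"); g=cv2.cvtColor(s["img"],cv2.COLOR_BGR2GRAY); hit=[]
    # first dark (<75) pixel met coming from clockwise/panel side (from -y towards +y) along each world-x line, z=96
    o=np.array([(*(onz(s,u,v,96)[:2]-AX),g[v,u],u,v) for v in range(140,205) for u in range(165,235)])
    d=o[(o[:,2]<75)&(np.hypot(o[:,0],o[:,1])<46)]
    for v in np.unique(d[:,4]):
        e=d[d[:,4]==v]; e=e[e[:,3].argmax()]; print(e.round(0).astype(int).tolist(),end=" ")
    np.save("te.npy",s,allow_pickle=True)
run()
E
python3 edge.py
```

```text
[36, -7, 45, 198, 158] [34, -7, 35, 198, 159] [32, -8, 37, 198, 160] [29, -8, 37, 198, 161] [27, -8, 42, 198, 162] [25, -8, 33, 198, 163] [22, -8, 31, 198, 164] [20, -8, 34, 198, 165] [17, -8, 35, 198, 166] [15, -8, 39, 198, 167] [13, -8, 43, 198, 168] [10, -8, 46, 198, 169] [8, -8, 48, 198, 170] [6, -8, 48, 198, 171] [3, -8, 54, 198, 172] [1, -8, 61, 198, 173] [-1, -8, 64, 198, 174] [-4, -8, 68, 198, 175] [-6, -8, 71, 198, 176]
```

The blade edge now runs along world x, so the pointer is at click 3 (direction about -2°). Next 3→4.

Emit:
{"api": "step_arm", "payload": {
  "targets": [
    [[1.5,-2.2,0,0,0,-0.07],[2.7,-4.4,0,0,0,-0.14],[3.3,-5.6,0,0,0,-0.175],[3.8,-6.8,0,0,0,-0.21],[4.3,-8,0,0,0,-0.245],[4.8,-9.2,0,0,0,-0.28],[5.2,-10.5,0,0,0,-0.315],[5.5,-11.7,0,0,0,-0.35],[5.8,-13,0,0,0,-0.385],[6.1,-14.2,0,0,0,-0.42],[6.1,-14.2,0,0,0,-0.42]]
  ]
}}

```text
time: 12.8
tool_pos: [616.2, 138.6, 71.2]
tcp_rot: [180.0, -0.0, 73.8]
ft_force: [0.5, -0.8, -0.0]
finger_gap: -0.1
grip_force: 0.1
```

Emit:
{"api": "step_arm", "payload": {
  "targets": [
    [[0.2,-1.3,0,0,0,-0.035],[0.4,-2.6,0,0,0,-0.07],[0.5,-3.9,0,0,0,-0.104],[0.5,-3.9,0,0,0,-0.104]]
  ]
}}

```text
time: 13.13
tool_pos: [616.5, 134.5, 71.2]
tcp_rot: [-180.0, 0.0, 67.8]
ft_force: [0.1, 0.6, -0.1]
finger_gap: -0.3
grip_force: 0.0
```

```bash
python3 edge.py
```

```text
[22, 27, 74, 183, 164] [20, 27, 52, 183, 165] [17, 27, 33, 183, 166] [15, 25, 72, 184, 167] [13, 25, 70, 184, 168] [10, 25, 70, 184, 169] [8, 25, 67, 184, 170] [5, 25, 62, 184, 171] [3, 25, 70, 184, 172] [1, 25, 66, 184, 173] [-2, 25, 47, 184, 174] [-4, 24, 38, 184, 175] [-6, 24, 39, 184, 176] [-9, 24, 58, 184, 177] [-11, 27, 63, 183, 178] [-13, 29, 55, 182, 179]
```

```bash
python3 - <<'E'
from h import *
s=vision.snapshot("scene"); g=s["img"].min(2)
print("u 274..316, rows v 200..226 (scene, /10)")
for v in range(200,228): print(v,' '.join(f"{x//10:2d}" for x in g[v,276:318]))
import ang
for k in range(8):
    f=np.radians(105+YAW-30*k); print(k,ang.px(s,np.array([[AX[0]+r_*np.cos(f),AX[1]+r_*np.sin(f),96] for r_ in(-16,10,42)])).round(0).tolist())
E
```

```text
u 274..316, rows v 200..226 (scene, /10)
200 18 18 18 18 18 18 18 18 18 18 18 18 18 18 18 18 18 18 14  7  9 10 10  7  5  5  5  5  5  5  5  5  5  5 10 12 12 12  9  7  7  7
201 18 18 18 18 18 18 18 18 18 18 18 18 18 18 18 18 18 18 14  8  9 10  9  6  5  5  4  5  4  5  5  4  4  6 10 12 12 12 10  7  7  7
202 18 18 18 18 18 18 18 18 18 18 18 18 18 18 18 18 18 18 14  9 10 10  8  5  4  5  5  5  5  5  4  5  5 10 13 12 12 12 10  7  7  7
203 18 18 18 18 18 18 18 18 18 18 18 18 18 18 18 18 18 17 14 10 10 10  8  6  5  5  4  5  4  4  4  7 10 16 18 16 12 11 10  8  8  7
204 18 18 18 18 18 18 18 18 18 18 18 18 18 18 18 17 15 14 13 11 10  9  7  5  5  5  5  5  5  5  5 12 17 18 18 18 15 11 11 11 10  9
205 18 18 18 18 18 18 17 17 18 18 18 18 18 18 16 12  9  9  9 10 10  8  6  6  5  5  5  5  5  5  5 13 17 18 18 18 15 11 11 12 11 11
206 18 18 18 18 18 18 14 11 15 18 18 18 18 18 14  8  6  8 10 10 10  8  6  7  6  5  5  5  5  5  5 15 18 18 18 18 15 11 11 11 11 11
207 18 18 18 18 18 17 12  7 11 16 18 18 18 16 11  6  7 10 10 10  9  7  6  9  9  7  5  5  5  5  6 15 18 18 18 18 15 11 11 11 11 11
208 18 18 18 18 18 
[... 2288 characters left out ...]
11 11 12 11 12 12 12 11 12 12 12
226 16 16 16 16 16 16 16 16 16 16 16 15 14 13 13 12 12 12 11 11 11 10 11 10 10 11 11 11 12 10  6  5 10 12 12 12 12 12 12 12 11 12
227 16 16 16 16 17 16 16 16 16 16 16 16 16 16 16 14 14 13 12 12 11 11 10 11 11 10 10 10 11 10  9  9 10 11 12 12 12 12 11 12 11 12
0 [[294.0, 206.0], [303.0, 206.0], [314.0, 207.0]]
1 [[295.0, 204.0], [303.0, 207.0], [312.0, 212.0]]
2 [[297.0, 203.0], [301.0, 208.0], [307.0, 215.0]]
3 [[300.0, 202.0], [300.0, 208.0], [299.0, 216.0]]
4 [[303.0, 203.0], [298.0, 208.0], [292.0, 214.0]]
5 [[305.0, 205.0], [297.0, 207.0], [287.0, 210.0]]
6 [[305.0, 207.0], [296.0, 206.0], [286.0, 205.0]]
7 [[304.0, 208.0], [297.0, 205.0], [288.0, 200.0]]
```

The pointer's end, with the white stripe end, is at (292,213) in the scene picture. That matches click 4, predicted at (292,214). Now the last click, carefully.

Emit:
{"api": "step_arm", "payload": {
  "targets": [
    [[0.1,-1.3,0,0,0,-0.035],[0.1,-2.5,0,0,0,-0.07],[0.1,-3.8,0,0,0,-0.105],[0.1,-5.1,0,0,0,-0.14],[0,-6.4,0,0,0,-0.175],[-0.1,-7.7,0,0,0,-0.21],[-0.3,-9,0,0,0,-0.245],[-0.5,-10.3,0,0,0,-0.28],[-0.8,-11.6,0,0,0,-0.315],[-1.1,-12.8,0,0,0,-0.35],[-1.4,-14,0,0,0,-0.385],[-1.4,-14,0,0,0,-0.385]]
  ]
}}

```text
time: 14.23
tool_pos: [615.2, 120.7, 71.2]
tcp_rot: [180.0, -0.0, 45.7]
ft_force: [0.1, 0.9, -0.6]
finger_gap: 0.4
grip_force: 0.3
```

Emit:
{"api": "step_arm", "payload": {
  "targets": [
    [[-0.4,-1.2,0,0,0,-0.035],[-0.8,-2.5,0,0,0,-0.07],[-0.8,-2.5,0,0,0,-0.07]]
  ]
}}

```text
time: 14.48
tool_pos: [614.3, 118.1, 71.2]
tcp_rot: [-180.0, 0.0, 41.7]
ft_force: [-0.3, -0.6, 0.4]
finger_gap: 0.4
grip_force: 0.0
```

Emit:
{"api": "step_arm", "payload": {
  "targets": [
    [[-0.5,-1.2,0,0,0,-0.035],[-0.7,-1.8,0,0,0,-0.052],[-0.7,-1.8,0,0,0,-0.052]]
  ]
}}

```text
time: 14.73
tool_pos: [613.6, 116.4, 71.2]
tcp_rot: [-180.0, 0.0, 38.8]
ft_force: [-0.0, 0.1, -0.2]
finger_gap: -0.2
grip_force: 0.0
```

```bash
python3 - <<'E'
from h import *
s=vision.snapshot("scene"); g=s["img"].min(2)
for v in range(200,222): print(v,' '.join(f"{x//10:2d}" for x in g[v,278:312]))
E
```

```text
200  7  9  9  9  8  6  6  8 15 15 10  5  5  5  5  4  4  5  5  4  4  4  5  4  4  4  4  5  4  4  6  7  7  7
201  9 10 10  8  7  6  7  7 14 17 13  5  4  5  5  5  4  5  5  4  5  5  5  4  4  4  5  4  5  5  9  9  7  7
202  9  9  8  7  6  6  8  8 15 18 14  6  5  5  5  4  5  5  4  5  5  4  4  4  4  4  4  4  4  7 10 10  9  8
203 11  7  6  6  6  5  6  8 11 16 14  6  5  5  4  5  5  5  5  5  4  4  5  4  4  4  5  4  6 10 12 11 12 12
204 16 11  6  6  5  5  5  6  7 15 13  6  5  5  4  5  4  5  5  5  5  4  4  5  4  4  6  8  9 11 11 11 11 11
205 18 15 10  6  5  5  5  5  5  7  7  5  5  5  5  5  5  5  5  4  5  5  4  5  4  4  9 14 13 11 12 11 11 11
206 18 18 16 10  6  5  5  5  5  5  5  5  5  5  4  5  4  5  5  5  5  5  4  4  4  4  9 16 15 11 12 11 11 11
207 18 18 18 16 11  7  5  5  5  5  5  5  5  5  5  5  5  5  5  5  5  5  5  4  4  4  9 16 14 11 11 11 11 12
208 18 18 18 18 17 13  9  6  5  5  5  5  5  5  5  5  5  5  5  5  5  5  5  4  4  4  8 13 13 11 11 11 11 11
209 18 18 18 18 18 18 16 10  6  5  5  5  5  5  5  5  4  5  5  6  6  5  5  4  4  4  8 11 10 10 11 11 11 11
210 18 18 18 18 18 18 18 15  8  5  5  5 
[... 531 characters left out ...]
5  5  5  6  8  9  7  8  8  7  8  8  8  8  8  8  8  8 10 11 12 12
216 18 18 18 18 18 18 18 18 14  7  6  7  6  5  5  6  8 10  8  8  9  8  8  8  8  8  8  8  8  8 10 11 12 11
217 18 18 18 17 17 18 18 18 16 12 11 11  8  6  5  6  8  9  7  8  9  8  8  8  8  8  8  8  8  8 11 12 12 12
218 18 18 15 11  8 13 17 18 15 13 12 12 11  9  7  7  9  9  7  8  8  8  8  8  8  8  8  8  8 10 11 12 11 12
219 17 16 13  8  8  7 14 17 18 16 13 13 13 13 11 10 10  9  8  8  8  8  8  8  8  8  8  8 10 11 11 12 12 12
220 14 15 15 12 11 10 14 17 18 18 18 18 18 18 16 12  9  9  8  8  8  8  8  8  8  8  9 11 12 12 11 11 12 12
221 11 11 12 14 15 14 13 15 17 17 18 18 18 18 16 12 12 11 10  9  9  9  9 10 10 11 12 12 12 12 12 12 11 12
```

The blade's left edge has moved to u=286, where click 5's tip is predicted at (287,210). I'll back off, lift and move above the button, then check the dial unobstructed.

Emit:
{"api": "step_arm", "payload": {
  "targets": [
    [[3,2,0,0,0,0],[6,4,0,0,0,0],[7,5,15,0,0,0],[7,5,40,0,0,0],[7,5,65,0,0,0],[-5,-10,75,0,0,0],[-20,-35,75,0,0,0],[-36,-60,75,0,0,0],[-52,-85,75,0,0,0],[-64,-100,75,0,0,0],[-71.7,-109.4,75,0,0,0],[-71.7,-109.4,75,0,0,0]]
  ]
}}

```text
time: 15.78
tool_pos: [541.3, 5.5, 146.4]
tcp_rot: [180.0, 0.0, 38.7]
ft_force: [-0.3, 0.3, -0.3]
finger_gap: -0.3
grip_force: 0.0
```

```bash
python3 - <<'E'
from h import *
s=vision.snapshot("top"); print(stripe(s))
b=vision.snapshot("scene")["img"]
cv2.imwrite("pics/t10.png",np.hstack([cv2.resize(s["img"][140:215,150:250],(400,300),interpolation=cv2.INTER_CUBIC),cv2.resize(b[170:230,245:325],(400,300),interpolation=cv2.INTER_CUBIC)]))
s=r.sense(); print({k:np.round(s[k],2) for k in("time","tool_pos","tcp_rot","ft_force")})
E
```

```text
h.py:45: RuntimeWarning: Mean of empty slice.
  c=np.array(o).mean(0); a=np.degrees(np.arctan2(c[1],c[0])); return len(o),a.round(1),"q/30=",((105+YAW-a)/30).round(2)
  ret = ret.dtype.type(ret / rcount)
Traceback (most recent call last):
  File "h.py", line 45, in stripe
    c=np.array(o).mean(0); a=np.degrees(np.arctan2(c[1],c[0])); return len(o),a.round(1),"q/30=",((105+YAW-a)/30).round(2)
                                                   ~^^^
IndexError: invalid index to scalar variable.
```

```bash
python3 - <<'E'
from h import *
s=vision.snapshot("top")
b=vision.snapshot("scene")["img"]
cv2.imwrite("pics/t10.png",np.hstack([cv2.resize(s["img"][140:215,150:250],(400,300),interpolation=cv2.INTER_CUBIC),cv2.resize(b[170:230,245:325],(400,300),interpolation=cv2.INTER_CUBIC)]))
s=r.sense(); print({k:np.round(s[k],2) for k in("time","tool_pos","tcp_rot","ft_force")})
E
```

```text
{'time': np.float64(15.93), 'tool_pos': array([542.71,   7.61, 146.5 ]), 'tcp_rot': array([ 1.7999e+02, -5.0000e-02,  3.8740e+01]), 'ft_force': array([-0.4 ,  0.32,  0.45])}
```

View pics/t10.png

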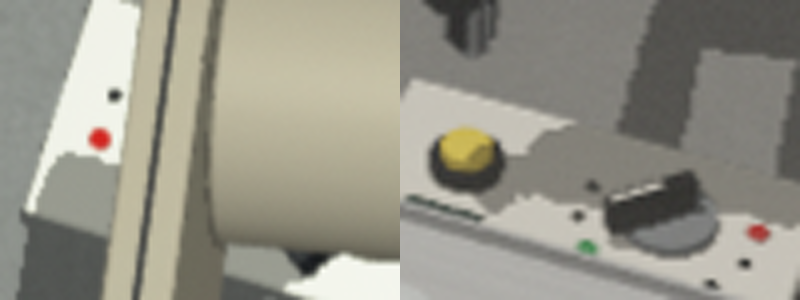

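In the scene crop (right half) the pointer runs from (690,180) to its tip at (608,208), which is click 5: predicted (700,175) to (610,200), towards the green mark at (587,247). The dial sits at five and the finger is clear of it. Now the button.

Emit:
{"api": "step_arm", "payload": {
  "targets": [
    [[0,0,-12,0,0,0],[0,0,-24,0,0,0],[0,0,-36,0,0,0],[0,0,-46,0,0,0],[0,0,-52,0,0,0],[0,0,-56,0,0,0],[0,0,-58,0,0,0],[0,0,-58,0,0,0]]
  ]
}}

```text
time: 16.6
tool_pos: [541.8, 7.0, 87.7]
tcp_rot: [-180.0, 0.0, 38.7]
ft_force: [0.2, -0.0, -0.1]
finger_gap: -0.5
grip_force: 0.0
```

Emit:
{"api": "step_arm", "payload": {
  "targets": [
    [[0,0,-1,0,0,0],[0,0,-2,0,0,0],[0,0,-2,0,0,0]]
  ]
}}

```text
time: 16.85
tool_pos: [542.3, 6.9, 86.6]
tcp_rot: [180.0, -0.0, 38.7]
ft_force: [0.1, 0.2, -0.1]
finger_gap: 0.3
grip_force: 0.0
```

Emit:
{"api": "step_arm", "payload": {
  "targets": [
    [[0,0,-1,0,0,0],[0,0,-2,0,0,0],[0,0,-2,0,0,0]]
  ]
}}

```text
time: 17.1
tool_pos: [541.9, 6.9, 84.1]
tcp_rot: [-180.0, 0.0, 38.7]
ft_force: [-0.3, 0.3, -0.4]
finger_gap: -0.1
grip_force: 0.0
```

Emit:
{"api": "step_arm", "payload": {
  "targets": [
    [[0,0,-1,0,0,0],[0,0,-2,0,0,0],[0,0,-2,0,0,0]]
  ]
}}

```text
time: 17.35
tool_pos: [541.8, 7.0, 81.9]
tcp_rot: [-180.0, 0.0, 38.7]
ft_force: [-0.5, -0.0, 0.2]
finger_gap: -0.0
grip_force: 0.0
```

Emit:
{"api": "step_arm", "payload": {
  "targets": [
    [[0,0,-1,0,0,0],[0,0,-2,0,0,0],[0,0,-2,0,0,0]]
  ]
}}

```text
time: 17.6
tool_pos: [541.8, 7.0, 79.9]
tcp_rot: [-180.0, 0.0, 38.7]
ft_force: [0.1, 0.8, -0.8]
finger_gap: -0.3
grip_force: 0.0
```

Emit:
{"api": "step_arm", "payload": {
  "targets": [
    [[0,0,-1,0,0,0],[0,0,-2,0,0,0],[0,0,-2,0,0,0]]
  ]
}}

```text
time: 17.85
tool_pos: [541.8, 7.0, 77.9]
tcp_rot: [-180.0, 0.0, 38.7]
ft_force: [0.3, -1.1, 0.2]
finger_gap: -0.2
grip_force: 0.0
```

Emit:
{"api": "step_arm", "payload": {
  "targets": [
    [[0,0,-1,0,0,0],[0,0,-2,0,0,0],[0,0,-2,0,0,0]]
  ]
}}

```text
time: 18.1
tool_pos: [541.8, 7.0, 75.9]
tcp_rot: [-180.0, 0.0, 38.7]
ft_force: [0.4, 0.3, -0.3]
finger_gap: -0.2
grip_force: 0.0
```

Emit:
{"api": "step_arm", "payload": {
  "targets": [
    [[0,0,-1,0,0,0],[0,0,-2,0,0,0],[0,0,-2,0,0,0]]
  ]
}}

```text
time: 18.35
tool_pos: [541.8, 7.0, 73.9]
tcp_rot: [-180.0, 0.0, 38.7]
ft_force: [-0.4, 0.7, -0.1]
finger_gap: -0.0
grip_force: 0.0
```

Emit:
{"api": "step_arm", "payload": {
  "targets": [
    [[0,0,-1,0,0,0],[0,0,-2,0,0,0],[0,0,-2,0,0,0]]
  ]
}}

```text
time: 18.6
tool_pos: [542.0, 7.0, 72.1]
tcp_rot: [180.0, -0.0, 38.7]
ft_force: [0.1, 0.4, 0.2]
finger_gap: 0.1
grip_force: 0.0
```

Emit:
{"api": "step_arm", "payload": {
  "targets": [
    [[0,0,-1,0,0,0],[0,0,-2,0,0,0],[0,0,-2,0,0,0]]
  ]
}}

```text
time: 18.85
tool_pos: [542.1, 6.9, 70.2]
tcp_rot: [180.0, -0.0, 38.7]
ft_force: [-0.5, 0.3, 1.7]
finger_gap: 0.3
grip_force: 1.0
```

Contact, at TCP z of about 71. I'll press on while watching the force.

Emit:
{"api": "step_arm", "payload": {
  "targets": [
    [[0,0,-1,0,0,0],[0,0,-2,0,0,0],[0,0,-2,0,0,0]]
  ]
}}

```text
time: 19.1
tool_pos: [542.1, 7.0, 68.2]
tcp_rot: [180.0, -0.0, 38.7]
ft_force: [-0.3, -0.4, 3.2]
finger_gap: -0.3
grip_force: 1.6
```

Emit:
{"api": "step_arm", "payload": {
  "targets": [
    [[0,0,-1,0,0,0],[0,0,-2,0,0,0],[0,0,-2,0,0,0]]
  ]
}}

```text
time: 19.35
tool_pos: [542.1, 7.0, 66.2]
tcp_rot: [180.0, -0.0, 38.7]
ft_force: [-2.0, 0.5, 4.5]
finger_gap: -0.4
grip_force: 2.1
```

Emit:
{"api": "step_arm", "payload": {
  "targets": [
    [[0,0,-1,0,0,0],[0,0,-1,0,0,0]]
  ]
}}

```text
time: 19.52
tool_pos: [542.2, 7.0, 65.9]
tcp_rot: [180.0, -0.0, 38.7]
ft_force: [-3.3, 0.2, 8.7]
finger_gap: -0.2
grip_force: 4.2
```

Emit:
{"api": "step_arm", "payload": {
  "targets": [
    [[0,0,-0.5,0,0,0],[0,0,-0.5,0,0,0]]
  ]
}}

```text
time: 19.68
tool_pos: [542.2, 6.9, 65.8]
tcp_rot: [180.0, -0.0, 38.7]
ft_force: [-5.3, 0.3, 12.6]
finger_gap: -0.0
grip_force: 6.2
```

The button has bottomed out: at 12.6 N the TCP no longer moves down. I'll release it and lift clear.

Emit:
{"api": "step_arm", "payload": {
  "targets": [
    [[0,0,2,0,0,0],[0,0,4,0,0,0],[0,0,7,0,0,0],[0,0,11,0,0,0],[0,0,20,0,0,0],[0,0,35,0,0,0],[0,0,55,0,0,0],[0,0,75,0,0,0],[0,0,95,0,0,0],[0,0,115,0,0,0],[0,0,125,0,0,0],[0,0,125,0,0,0]]
  ]
}}

```text
time: 20.68
tool_pos: [543.6, 6.8, 193.0]
tcp_rot: [179.8, -0.2, 38.7]
ft_force: [-0.1, -0.8, -0.6]
finger_gap: -0.3
grip_force: 0.0
```

```bash
python3 - <<'E'
from h import *
a=np.load("scene0.npy",allow_pickle=True).item()["img"]; s=vision.snapshot("scene")["img"]
for im in(a,s):
    m=cv2.inRange(cv2.cvtColor(im,cv2.COLOR_BGR2HSV)[185:215,240:280],(20,110,60),(34,255,255)); ys,xs=np.nonzero(m); print(len(ys),xs.mean()+240,ys.min()+185,ys.max()+185)
g=s.min(2)
for v in range(202,218): print(v,' '.join(f"{x//10:2d}" for x in g[v,282:312]))
st=r.sense(); print(st["time"],st["tool_pos"].round(1),st["ft_force"].round(1))
E
```

```text
73 257.8493150684931 196 203
74 257.8918918918919 196 203
202 12 12 12 12 11 11 12 12 11 11 12 12 12 12 12 12 11 12 11 11 11 12 11 12 12 12 12 12 11 12
203 12 12 12 12 12 11 12 12 11 12 12 12 12 12 12 12 12 12 11 11 11 11 11 11 12 12 12 12 12 12
204 12 12 12 12 12 12 12 12 11 12 12 12 12 12 12 11 11 11 10  8  6  8 11 12 12 12 12 12 12 12
205 11 11 11 12 12 12 12 12 12 12 12 11 11 11 11  9  8  6  5  5  5  5 10 11 12 12 11 11 12 12
206  9  7 10 12 12 12 12 12 11 11 11 11 11 11 11  9  5  5  5  5  5  5  7 10 12 12 11 12 11 12
207  8  6  7 10 12 11 11 11 10 10 12 12 15 17 15 10  6  5  5  5  5  4  7 10 11 11 12 12 12 12
208 11  9  9 11 11 10 11 12 12 15 16 13 10  7  5  5  5  5  5  4  4  4  6  9 11 11 12 12 11 12
209 12 12 12 10  8 13 16 15 11  9  6  5  5  5  5  5  4  5  4  4  5  5  8 11 12 12 11 12 12 12
210 13 13 13 11  7  8  7  5  5  5  5  4  4  5  5  5  5  4  4  4  4  4  7 10 12 12 12 12 12 11
211 18 18 18 15  8  5  5  5  5  5  5  5  5  5  5  5  5  5  4  5  4  5  7  8 11 12 12 13 13 13
212 17 18 18 14  6  5  5  5  5  5  5  5  4  5  5  5  5  5  5  5  6  7  8  9 11 12 15 17 18 18
213 16 18 18 14  6  5  5  5  5  5  5  5  5  5  5  5  5  7  8  9 11 12 12 12 12 12 15 17 18 18
214 18 18 18 14  7  5  5  5  5  5  5  5  5  5  7  8  8 11 12 12 12 12 12 12 12 12 11 16 18 18
215 18 18 18 16  9  5  5  5  5  5  6  8  8  9 11 12 12 12 12 12 12 12 12 12 12 11 10 16 18 18
216 18 18 18 18 14  7  6  7  6  8 11 12 12 12 12 12 12 12 12 12 12 12 12 12 12 10 12 17 18 18
217 17 17 18 18 16 11 11 11  9 10 11 12 12 12 12 12 12 12 12 12 12 12 12 12 10  9 16 18 18 18
20.7333 [542.8   6.9 190.9] [-0.8 -0.1 -0.4]
```

The button is back up, with its yellow face as before. The stripe from (295,207) to (287,209) still reads five, and the robot touches nothing, so I'll hand in.

```bash
python3 -c "
from bench import r
print(r.hand_in())"
```

```text
the job is handed in; nothing more can be done
None
```

The dial was pushed click by click from one to five, then start was pressed fully down and came back up. The job was handed in at about 21 s with the arm touching nothing, but no verdict was returned.

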